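# Reset the length stop of a strap gauge

## Robot

A 7-joint arm with a two-finger parallel gripper is mounted at the origin on the work surface. World frame = base frame: x ahead of the robot, y to its left, z up, the work surface at z = 0. Lengths are in m, angles in rad, forces in N, time in s.
With the tool pointing down it reaches from about 0.425 to 0.875 m from the base axis. Payload 8.4 kg.
Tool frame: the origin (TCP) lies midway between the tips of the shut fingers; the grasp point (between the pads) lies 19 mm behind it; z points along the fingers, y is the line along which they close (so a half turn about z gives the same grasp; the last joint's range is limited). The gripper opens to 87 mm and grips with 3 to 60 N. Pads are 19 mm wide; open, the fingers measure 117 mm over their backs; the gripper's body (75 mm by 190 mm) begins 51 mm behind the grasp point.
Start: joints at [1.071, 0.333, 0.04, 1.465, -0.013, 1.343, -0.059], TCP at [0.254, -0.598, 0.223] pointing down, gripper open.
Joint ranges: [-2.58, 2.58], [-0.38, 2.09], [-1.3, 1.39], [0.25, 2.4], [-1.5, 4.64], [0.08, 2.09], [-2.65, 2.65]. Speed limits (rad/s): [2.22, 2.22, 2.79, 2.79, 3.14, 3.14, 3.14].

## Interface

Orientations are given as a rotation vector (axis times angle).
In Python, from workcell import arm gives the robot as it stands.
- The arm moves only by the tool carry_out, never from a script. Its argument "deltas" is a list of rows, each an object with "gripper": the closure, from -1 (fully open) to 1 (shut); "xyz": the shift along the tool's x, y, z in mm, a list of three; "dr": the turn, a rotation vector about the tool's x, y, z in degrees, a list of three. In form: [{"gripper": gripper, "xyz": [tx, ty, tz], "dr": [wx, wy, wz]}, ...]. A call has 1 to 12 rows; each row shifts and turns the commanded pose from where the row before left it, along the tool's axes as they then stand; what a row does not reach is not made up. A row lasts 1/8 s, in which the tool goes at most 62.5 mm and 10.7 degrees, less where a joint would pass 70% of its speed; a pose out of reach is approached as far as the arm can. A call is refused whole if a number of a shift passes 62.5 or a number of a turn 10.7, either way. A call with a gripper value outside its range is refused whole. The fingers move at their own pace and stop on an object; the grip force is fixed at half the most. Time passes only in rows, so rows that do not move let the fingers close. It gives the time, the measured TCP pose, the force, the opening and the grip force at its end, in the units of the state.
- arm.sense(): the state, without advancing time (a new reading comes with each control period).
- arm.snapshot(name): name is "scene" or "side" or "wrist"; returns the picture (480x640x3 uint8, blue, green, red); there is no depth.
- arm.camera_model(name): a dict with "fx", "fy", "cx", "cy" (pixels), "rvec" (rotation vector, rad) and "tvec" (3), from world to camera coordinates, as OpenCV has them; the wrist camera has in their place "hand_eye" (4x4, takes a point from camera to tool coordinates, whose origin is the TCP and whose axes are the flange's). Camera axes: x right, y down, z forward; pixel columns grow to the right and rows downward; lengths in m; the calibration is good to about 2 mm. A picture is of the moment at which its call begins: read the wrist's pose just before it. camera_model takes no time and is no camera call.
- arm.sign_off(): hands the job in; it is judged then, once.
The state is a dict: "t": time; "q": joint angles; "qd": joint speeds; "effort": joint torques, N m; "tool_pos": TCP position; "tool_rot": TCP orientation; "wrist_force": force on the tool from outside, world axes, zero at the start; "torque": the same for the moment, N m; "width": opening from 0.0 (shut) to 1.0 (fully open); "grip_force": force on a finger pad.
Only numpy, scipy, OpenCV 4.12 (cv2) and the standard library are available. Lean on these libraries where they do the work, as an engineer would, in place of code of your own. Each camera call takes 0.05 s, during which the arm holds its last target. There are 200 camera calls.

## Task

Move the sliding head of the strap gauge from its parking notch to its working notch: lift the spring pin to free the head, then slide the head along the rails until the pin drops into the working notch, easing off as it drops so that the notched strip is not shoved along. Then slide the lock plate fully home over the pin's knob and let go, leaving the other things on the bench undisturbed.

Things in the scene. Friction and masses are not known exactly. Their poses are not given: they have to be found in the camera images.
- gauge: Strap gauge, fixed to the bench: green bed 120 x 440 mm, two steel rails along its own y, wooden deck 115 mm wide on its +x side (deck top 30 mm high). Origin: centre of the green bed's underside, on the bench; y along the rails, z up. The head parks at the -y end (pin at y = -130 mm) and travels towards +y. The pin runs over a dark steel strip midway between the rails, x = 0.
- head (a joint): Travel of the sliding head towards the gauge's +y, m: 0 parked, 0.25 end of rails; slides with 3 to 6 N. Its plate is 155 x 90 mm, top 56 mm high. The working notch, the only other one, lies somewhere between 0.115 and 0.190 of travel, set anew each time; it is not measured: find it by the pin dropping in. Notches are 17 mm long, the pin's foot 12 mm.
- head_grip (a point): Centre of the top face of the head's black grip block, 100 mm above the bench: block 42 mm along the gauge's x, 20 mm along y, 44 mm tall, standing on the head's plate 58 mm to the gauge's -x side of the pin.
- pin (a joint): Height of the spring pin, m: 0 fully down in a notch, about 0.009 when it rides on the strip, 0.018 pulled right up. A spring pulls it down with 3 to 6 N. In a notch it blocks the head, with about 2.5 mm play either way.
- pin_knob (a point): Centre of the top face of the pin's steel knob: upright cylinder 26 mm in diameter, 30 mm tall; its top is 94 mm above the bench when the pin is down. 8 mm free under it.
- lock (a joint): Travel of the lock plate towards the gauge's -x, m: 0 to 0.008 at the start (open), 0.055 fully home over the knob. Slides with about 2 N. Its underside is 97 mm above the bench, so it passes over the knob only when the pin is fully down.
- lock_tab (a point): Centre of the top edge of the lock plate's upright tab, 145 mm above the bench: tab 12 mm along the gauge's x, 40 mm along y, 40 mm tall above the plate (plate top 105 mm above the bench). It starts about 80 mm to the gauge's +x side of the pin.
- strip (a joint): How far the notched strip has been shoved along the rails from its setting, m: 0 at the start. Only friction holds it: the pin shoves it along if the head is driven with more than about 35 N against the notch's wall.
- weight: Bystander: dark steel weight 52 mm in diameter, 74 mm tall, standing on the deck. Origin: centre of its underside.
- dye_jar: Bystander: amber jar 48 mm in diameter, 75 mm tall, standing on the deck. Origin: centre of its underside.
- mallet: Bystander: hammer 260 mm long lying on the bench to the right. Origin: about its middle, on its underside.
- tool_pot: Bystander: blue pot 76 mm in diameter, 90 mm tall, standing on the bench to the left. Origin: centre of its underside.

How it is judged:
On the way, in this order (a step that is already met when the one before it is completed fails the run):
1. the pin is lifted and the head is out of the parking notch (head more than 20 mm along, pin not down) (value of joint head above 0.02 m and value of joint pin above 0.005 m), for 0.1 s.
2. the pin has dropped into the working notch (head more than 80 mm along, pin within 3 mm of fully down) (value of joint head above 0.08 m and value of joint pin below 0.003 m), for 0.2 s.
At the end, for the whole second after the job is handed in: The head is at rest in the working notch (more than 80 mm from its parking place, pin within 3 mm of fully down), the lock plate is at rest within 5 mm of fully home over the knob, and the notched strip is within 5 mm of its setting (all of step 2 and value of joint lock above 0.05 m and value of joint strip between -0.005 and 0.005 m and velocity of joint head between -0.01 and 0.01 m/s and velocity of joint lock between -0.01 and 0.01 m/s); the robot touches nothing.
It fails at once if the notched strip is shoved more than 5 mm from its setting (value of joint strip above 0.005 m or value of joint strip below -0.005 m).
It fails at once if a bystander is moved more than 25 mm (distance of any of weight, dye_jar, mallet, tool_pot from where it was at the start of the episode above 0.025 m).
It also fails if it takes over 61 s, if anything falls off the work surface, if the arm or the gripper's body presses on something with over 40 N, if the wrist force passes 120 N, or if a joint passes its speed limit or range.

## Working session

There is one attempt and no reset: what is moved stays moved. The work goes in short steps, Python scripts to look and compute and a tool call to move; the robot and the scene stay as the last step left them, time stands still between calls to the robot, and variables do not carry over. Pictures are saved under pics/ and viewed, at most 10 in all, crops included, and the job is handed in when it is done.

Besides the shell and the picture viewer there is one more tool, called as a command line: name --argument value ..., lists and objects as JSON in quotes. carry_out: Moves the arm, as the interface text tells. Its arguments: {"type":"object","properties":{"deltas":{"type":"array"}},"required":["deltas"]}

```bash
mkdir -p pics; cat > h.py <<'E'
import numpy as np,cv2
from workcell import arm
def ray(name,uv,T=None):
    c=arm.camera_model(name);d=np.array([(uv[0]-c['cx'])/c['fx'],(uv[1]-c['cy'])/c['fy'],1.])
    if 'hand_eye' in c:
        s=T or arm.sense();R=cv2.Rodrigues(np.array(s['tool_rot'],float))[0];H=np.array(c['hand_eye'])
        return R@H[:3,3]+np.array(s['tool_pos']),R@H[:3,:3]@d
    R=cv2.Rodrigues(np.array(c['rvec'],float))[0];return -R.T@np.array(c['tvec'],float).ravel(),R.T@d
def onz(name,uv,z,T=None):
    o,d=ray(name,uv,T);return o+d*(z-o[2])/d[2]
def meet(a,ua,b,ub):
    o,d=ray(a,ua);p,e=ray(b,ub);s,t=np.linalg.lstsq(np.c_[d,-e],p-o,rcond=None)[0]
    return (o+s*d+p+t*e)/2,np.linalg.norm(o+s*d-p-t*e)
E
python3 - <<'E'
from h import *
s=arm.sense();print(s)
for n in('scene','side'):
    cv2.imwrite(f'pics/{n}0.png',arm.snapshot(n))
    print(n,arm.camera_model(n),ray(n,(320,240)))
print(arm.camera_model('wrist'))
E
```

```text
{'t': 0.0, 'q': array([ 1.07082652,  0.33389834,  0.03988184,  1.46631935, -0.01340915,
        1.3433154 , -0.05845851]), 'qd': array([ 1.94826003e-03, -2.75701653e-04,  1.85286134e-03,  5.83947609e-04,
       -4.93836232e-04, -2.14462595e-04, -1.85783060e-05]), 'effort': array([-1.31744408e-03, -6.56356788e+01,  1.33421704e+00, -4.03802955e+01,
       -5.97229879e-02,  4.49435413e-02,  2.35507114e-04]), 'tool_pos': array([ 0.25335713, -0.59804792,  0.22164399]), 'tool_rot': array([-3.07714112e+00, -6.25022932e-01,  6.86084780e-04]), 'wrist_force': array([ 0.16033628,  0.58921967, -0.08452769]), 'torque': array([-0.02858948,  0.05564537, -0.03475817]), 'grip_force': 0.0, 'width': 1.0018518446299167}
scene {'fx': 506.6946585481356, 'fy': 506.6946585481356, 'cx': 318.59964795276073, 'cy': 244.56747848119352, 'rvec': array([ 1.27814468,  1.97282249, -1.08122929]), 'tvec': array([ 0.24296787, -0.18444309,  1.7791826 ])} (array([1.57833495, 0.40522331, 0.77665707]), array([-0.78860049, -0.32909594, -0.51951326]))
side {'fx': 612.3893468585137, 'fy': 612.3893468585137, 'cx': 327.29300797131805, 'cy': 239.55755928573015, 'rvec': array([ 1.18714171,  2.27505581, -1.02151697]), 'tvec': array([ 0.34703349, -0.23334154,  2.09502601])} (array([1.60782054, 0.70147224, 1.21937046]), array([-0.60460953, -0.43782628, -0.66550568]))
{'fx': 359.4709625722885, 'fy': 359.4709625722885, 'cx': 323.08796872552455, 'cy': 238.85596303824624, 'hand_eye': array([[-1.74504125e-03, -9.60860469e-01, -2.77027281e-01,
         7.48521366e-02],
       [ 9.99998416e-01, -1.57956863e-03, -8.20473095e-04,
         1.15668029e-04],
       [ 3.50776561e-04, -2.77028274e-01,  9.60861703e-01,
        -1.62481988e-01],
       [ 0.00000000e+00,  0.00000000e+00,  0.00000000e+00,
         1.00000000e+00]])}
```

View pics/scene0.png

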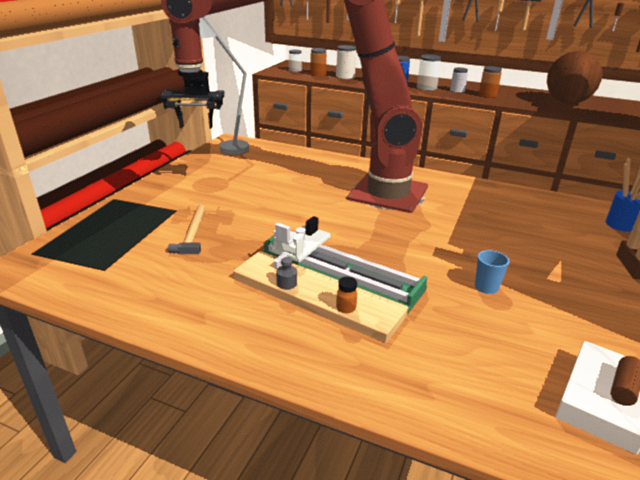

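View pics/side0.png

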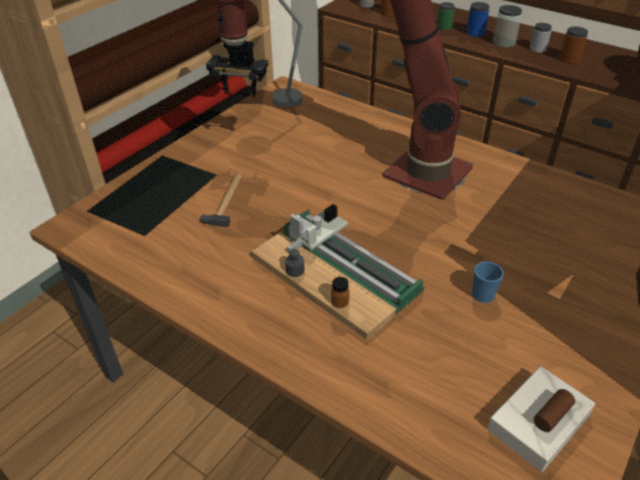

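The gauge lies mid-bench: head at (300,240) in the scene view and (320,230) in the side view. The weight is at (287,275) and the jar at (347,296). I'll enlarge both.

```bash
python3 - <<'E'
import cv2,numpy as np
a=cv2.imread('pics/scene0.png')[210:345,230:430];b=cv2.imread('pics/side0.png')[200:335,245:445]
cv2.imwrite('pics/zs.png',cv2.resize(a,None,fx=4,fy=4,interpolation=3));cv2.imwrite('pics/zd.png',cv2.resize(b,None,fx=4,fy=4,interpolation=3))
E
```

```text
(no output)
```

View pics/zs.png

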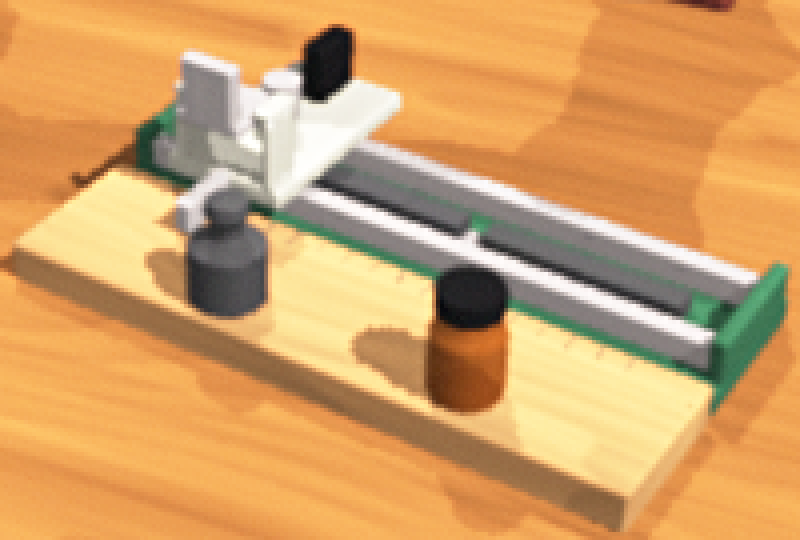

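View pics/zd.png

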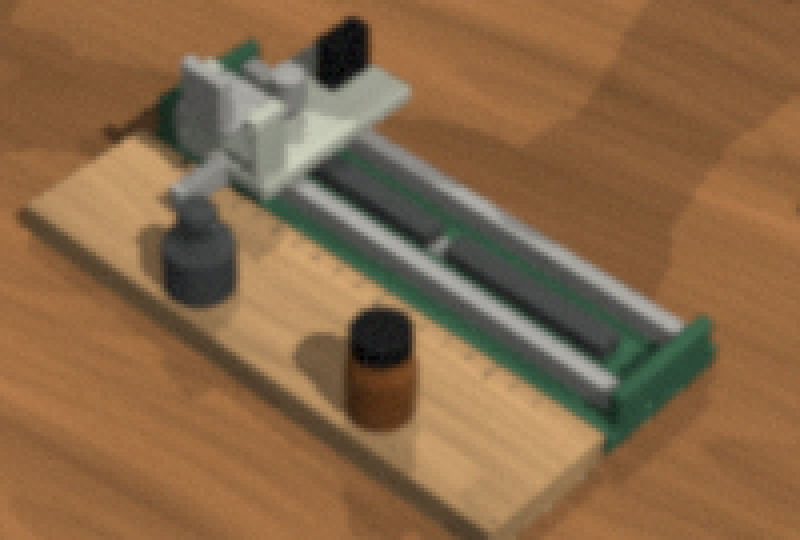

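The crops show the knob top at zoom (281,76) scene and (291,73) side. The block top is at (330,38) and (345,25). A bright gap in the strip at (475,237) and (440,243) is probably the working notch. Next I'll triangulate these.

```bash
cat >> h.py <<'E'
def zs(u): return (230+u[0]/4,210+u[1]/4)
def zd(u): return (245+u[0]/4,200+u[1]/4)
E
python3 - <<'E'
from h import *
np.set_printoptions(precision=4,suppress=True)
for n,a,b,z in [('knob',(281,76),(291,73),.094),('block',(330,38),(345,25),.1),('tab',(211,60),(205,68),.145),('notch',(475,237),(440,243),.035),('deckFL',(17,243),(25,212),.03),('deckBL',(118,170),(130,140),.03),('deckR',(625,500),(495,535),.03),('deckBR',(710,387),(605,437),.03)]:
    print(n,*meet('scene',zs(a),'side',zd(b)),onz('scene',zs(a),z),onz('side',zd(b),z))
E
```

```text
knob [ 0.5135 -0.0977  0.0948] 0.0007986133357932238 [ 0.5126 -0.0977  0.094 ] [ 0.5125 -0.0987  0.094 ]
block [ 0.4464 -0.0943  0.0935] 0.007115163752412574 [ 0.4604 -0.0851  0.1   ] [ 0.4511 -0.094   0.1   ]
tab [ 0.595  -0.1094  0.1475] 0.004617834259729765 [ 0.593  -0.1084  0.145 ] [ 0.5916 -0.1141  0.145 ]
notch [0.5453 0.0547 0.0308] 0.006476387784153605 [0.5541 0.0601 0.035 ] [0.547  0.0533 0.035 ]
deckFL [ 0.6988 -0.1942  0.0476] 0.00315263203138129 [ 0.6785 -0.2065  0.03  ] [ 0.6846 -0.2096  0.03  ]
deckBL [ 0.5973 -0.1797  0.0478] 0.005490087848071165 [ 0.5752 -0.1904  0.03  ] [ 0.5808 -0.1966  0.03  ]
deckR [0.7355 0.2177 0.0183] 0.0007071484556612773 [0.7488 0.2209 0.03  ] [0.7438 0.222  0.03  ]
deckBR [0.6348 0.2377 0.0309] 0.00010863591278784512 [0.6337 0.2375 0.03  ] [0.634  0.2373 0.03  ]
```

```bash
cat >> h.py <<'E'
def gyaw(g=-8.6):
    a=np.radians(g);return np.array([np.cos(a),np.sin(a),0]),np.array([-np.sin(a),np.cos(a),0])
def todo(target,g=-8.6):
    "shift in tool axes (mm) and turn (deg) to target with tool x along gauge x, z down"
    s=arm.sense();R=cv2.Rodrigues(np.array(s['tool_rot'],float))[0];x,y=gyaw(g)
    G=np.c_[x,-y,[0,0,-1]];d=np.array(target)-s['tool_pos']
    print('shift',(R.T@d*1000).round(1),'turn',np.degrees(cv2.Rodrigues(R.T@G)[0].ravel()).round(2),'after-turn shift',(G.T@d*1000).round(1))
E
python3 -c "
from h import *
todo([.5135,-.0977,.21])"
```

```text
shift [ 434.7 -359.3   12.2] turn [-8.000e-02  3.000e-02  3.157e+01] after-turn shift [ 182.3 -533.7   11.8]
```

carry_out --deltas '[{"gripper": -1,"xyz": [36.2,-30,1],"dr": [0,0,0]},{"gripper": -1,"xyz": [36.2,-30,1],"dr": [0,0,0]},{"gripper": -1,"xyz": [36.2,-30,1],"dr": [0,0,0]},{"gripper": -1,"xyz": [36.2,-30,1],"dr": [0,0,0]},{"gripper": -1,"xyz": [36.2,-30,1],"dr": [0,0,0]},{"gripper": -1,"xyz": [36.2,-30,1],"dr": [0,0,0]},{"gripper": -1,"xyz": [36.2,-30,1],"dr": [0,0,0]},{"gripper": -1,"xyz": [36.2,-30,1],"dr": [0,0,0]},{"gripper": -1,"xyz": [36.2,-30,1],"dr": [0,0,0]},{"gripper": -1,"xyz": [36.2,-30,1],"dr": [0,0,0]},{"gripper": -1,"xyz": [36.2,-30,1],"dr": [0,0,0]},{"gripper": -1,"xyz": [36.2,-30,1],"dr": [0,0,0]}]'

```text
t: 1.6
tool_pos: [0.5134, -0.0962, 0.2103]
tool_rot: [-3.079, -0.625, 0.001]
wrist_force: [-0.1, -0.9, 0.5]
width: 1.002
grip_force: 0.0
```

carry_out --deltas '[{"gripper": -0.2,"xyz": [0,0,0],"dr": [0,0,8]},{"gripper": -0.2,"xyz": [0,0,0],"dr": [0,0,8]},{"gripper": -0.2,"xyz": [0,0,0],"dr": [0,0,8]},{"gripper": -0.2,"xyz": [0,0,0],"dr": [0,0,7.5]},{"gripper": -0.2,"xyz": [0,0,0],"dr": [0,0,0]},{"gripper": -0.2,"xyz": [0,0,0],"dr": [0,0,0]}]'

```text
t: 2.35
tool_pos: [0.513, -0.0975, 0.2104]
tool_rot: [-3.133, 0.229, 0.001]
wrist_force: [-0.2, 0.5, -0.2]
width: 0.601
grip_force: 0.0
```

```bash
python3 -c "
from h import *
todo([.5135,-.0977,.21])
s=arm.sense();print(s['t'],s['tool_pos'],s['tool_rot'],s['width'],s['wrist_force'])
cv2.imwrite('pics/w1.png',arm.snapshot('wrist'))"
```

```text
shift [0.6 0.1 0.4] turn [-0.    0.02  0.23] after-turn shift [0.6 0.1 0.4]
2.35 [ 0.51296692 -0.09748555  0.21036815] [-3.13311565e+00  2.29243210e-01  6.66114322e-04] 0.6005313929349188 [-0.15857481  0.50658944 -0.15076985]
```

View pics/w1.png

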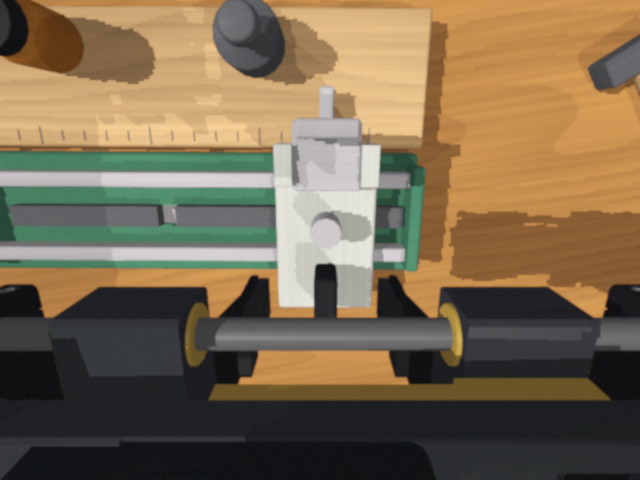

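The wrist view shows the knob top at (326,228), tab top at (328,122), block top at about (325,268), and the notch at (170,214). The rails run horizontally in the image, so the yaw is right.

```bash
python3 -c "
from h import *
np.set_printoptions(precision=4,suppress=True)
x,y=gyaw();k=onz('wrist',(326,226),.094)
print(k)
for n,u,z in [('notch',(170,214),.03),('notch',(170,214),.02),('strip up',(215,206),.03),('strip dn',(215,227),.03),('strip up',(60,206),.03),('block',(325,268),.1),('tab',(327,122),.145),('plateend',(327,188),.105),('weight',(238,20),.104),('raila',(10,174),.03),('railb',(265,173),.03)]:
  p=onz('wrist',u,z);print(n,p,'rel',(p-k)@x,(p-k)@y)
todo([k[0],k[1],.066])"
```

```text
[ 0.5178 -0.101   0.094 ]
notch [0.5362 0.0493 0.03  ] rel -0.00425115721780716 0.15134750148326442
notch [0.5348 0.0539 0.02  ] rel -0.0064108668657535525 0.15568901519514836
strip up [0.5375 0.0041 0.03  ] rel 0.0037247624499731203 0.10689651118704491
strip dn [0.517  0.0089 0.03  ] rel -0.01722371398956134 0.10860596877113897
strip up [0.5596 0.1524 0.03  ] rel 0.003460303363412058 0.25683906890748753
block [ 0.4848 -0.0953  0.1   ] rel -0.03351173712334098 0.000721486693606855
tab [ 0.5944 -0.1125  0.145 ] rel 0.07740789153074668 0.00010675343365454883
plateend [ 0.5493 -0.1063  0.105 ] rel 0.03193241042418156 -0.0005309625226692835
weight [ 0.668  -0.0641  0.104 ] rel 0.14294836053539434 0.0589338068093442
raila [0.596  0.1884 0.03  ] rel 0.03401306530364697 0.2978638019373491
railb [ 0.5613 -0.0498  0.03  ] rel 0.035371456302687676 0.05716843551069464
shift [  5.3   2.8 144.5] turn [-0.    0.01  0.2 ] after-turn shift [  5.3   2.8 144.5]
```

carry_out --deltas '[{"gripper": -0.2,"xyz": [3.5,1.4,20],"dr": [0,0,0.2]},{"gripper": -0.2,"xyz": [0,0,40],"dr": [0,0,0]},{"gripper": -0.2,"xyz": [0,0,40],"dr": [0,0,0]},{"gripper": -0.2,"xyz": [0,0,25],"dr": [0,0,0]},{"gripper": -0.2,"xyz": [0,0,10],"dr": [0,0,0]},{"gripper": -0.2,"xyz": [0,0,8],"dr": [0,0,0]},{"gripper": -0.2,"xyz": [0,0,0],"dr": [0,0,0]}]'

```text
t: 3.28
tool_pos: [0.5166, -0.0995, 0.0679]
tool_rot: [-3.132, 0.239, -0.001]
wrist_force: [0.1, -0.8, 0.1]
width: 0.605
grip_force: 0.0
```

carry_out --deltas '[{"gripper": 0.3,"xyz": [0,0,0],"dr": [0,0,0]},{"gripper": 0.6,"xyz": [0,0,0],"dr": [0,0,0]},{"gripper": 0.6,"xyz": [0,0,0],"dr": [0,0,0]},{"gripper": 0.6,"xyz": [0,0,0],"dr": [0,0,0]}]'

```text
t: 3.78
tool_pos: [0.5165, -0.0995, 0.0678]
tool_rot: [3.132, -0.239, 0.001]
wrist_force: [-0.4, -1.0, 1.9]
width: 0.29
grip_force: 30.0
```

carry_out --deltas '[{"gripper": 0.6,"xyz": [0,0,-4],"dr": [0,0,0]},{"gripper": 0.6,"xyz": [0,0,-5],"dr": [0,0,0]},{"gripper": 0.6,"xyz": [0,0,-4],"dr": [0,0,0]},{"gripper": 0.6,"xyz": [0,0,0],"dr": [0,0,0]}]'

```text
t: 4.28
tool_pos: [0.5165, -0.0996, 0.0808]
tool_rot: [3.132, -0.239, 0.001]
wrist_force: [3.5, -0.9, -5.4]
width: 0.288
grip_force: 30.0
```

carry_out --deltas '[{"gripper": 0.6,"xyz": [0,-3,0],"dr": [0,0,0]},{"gripper": 0.6,"xyz": [0,-6,0],"dr": [0,0,0]},{"gripper": 0.6,"xyz": [0,0,0],"dr": [0,0,0]}]'

```text
t: 4.65
tool_pos: [0.5179, -0.0898, 0.0805]
tool_rot: [-3.132, 0.238, -0.0]
wrist_force: [3.0, -0.7, -5.3]
width: 0.292
grip_force: 30.0
```

carry_out --deltas '[{"gripper": 0.6,"xyz": [0,-8,0],"dr": [0,0,0]},{"gripper": 0.6,"xyz": [0,-10,0],"dr": [0,0,0]},{"gripper": 0.6,"xyz": [0,-10,0],"dr": [0,0,0]},{"gripper": 0.6,"xyz": [0,-10,0],"dr": [0,0,0]},{"gripper": 0.6,"xyz": [0,-10,0],"dr": [0,0,0]},{"gripper": 0.6,"xyz": [0,0,0],"dr": [0,0,0]}]'

```text
t: 5.4
tool_pos: [0.5254, -0.041, 0.0807]
tool_rot: [-3.131, 0.236, -0.001]
wrist_force: [4.8, 2.5, -5.7]
width: 0.292
grip_force: 30.0
```

carry_out --deltas '[{"gripper": 0.6,"xyz": [0.3,-8,0],"dr": [0,0,0]},{"gripper": 0.6,"xyz": [0.3,-12,0],"dr": [0,0,0]},{"gripper": 0.6,"xyz": [0.2,-12,0],"dr": [0,0,0]},{"gripper": 0.6,"xyz": [0.2,-12,0],"dr": [0,0,0]},{"gripper": 0.6,"xyz": [0,-12,0],"dr": [0,0,0]},{"gripper": 0.6,"xyz": [0,-12,0],"dr": [0,0,0]},{"gripper": 0.6,"xyz": [0,0,0],"dr": [0,0,0]}]'

```text
t: 6.28
tool_pos: [0.5359, 0.0266, 0.0804]
tool_rot: [-3.131, 0.235, 0.002]
wrist_force: [-3.8, 4.3, -6.1]
width: 0.29
grip_force: 30.0
```

carry_out --deltas '[{"gripper": 0.6,"xyz": [0,0,2],"dr": [0,0,0]},{"gripper": 0.6,"xyz": [0,0,1.5],"dr": [0,0,0]},{"gripper": 0.6,"xyz": [0,0,0],"dr": [0,0,0]}]'

```text
t: 6.65
tool_pos: [0.5358, 0.0253, 0.0768]
tool_rot: [-3.131, 0.238, 0.002]
wrist_force: [-4.5, 3.4, -4.7]
width: 0.293
grip_force: 30.0
```

```bash
python3 -c "
from h import *
s=arm.sense();print(s['t'],s['tool_pos'],s['tool_rot'],s['wrist_force'])
a=arm.snapshot('scene')[190:310,270:430];b=arm.snapshot('side')[190:310,270:430]
cv2.imwrite('pics/c2.png',cv2.resize(np.hstack([a,b]),None,fx=2.5,fy=2.5,interpolation=3))"
```

```text
6.65 [0.53576725 0.02534774 0.07683017] [-3.13095533e+00  2.37869278e-01  1.87193906e-03] [-4.45658651  3.43141197 -4.74572594]
```

View pics/c2.png

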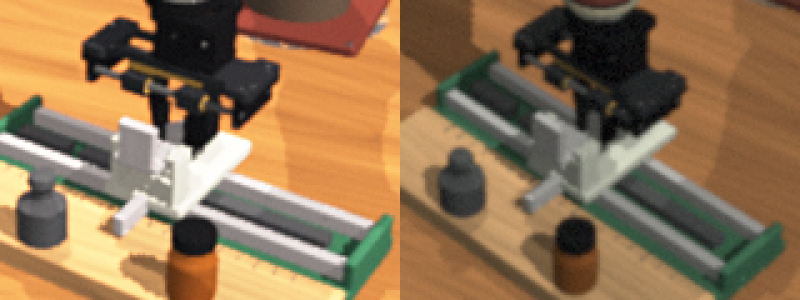

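The head came along with the knob and now stands about 126 mm along, with the pin near strip height. I'll release the knob and shift 58 mm to -x so the open fingers straddle the grip block.

carry_out --deltas '[{"gripper": -0.2,"xyz": [0,0,0],"dr": [0,0,0]},{"gripper": -0.2,"xyz": [0,0,0],"dr": [0,0,0]},{"gripper": -0.2,"xyz": [0,0,0],"dr": [0,0,0]},{"gripper": -0.2,"xyz": [0,0,0],"dr": [0,0,0]},{"gripper": -0.2,"xyz": [-14,0,0],"dr": [0,0,0]},{"gripper": -0.2,"xyz": [-15,0,0],"dr": [0,0,0]},{"gripper": -0.2,"xyz": [-15,0,0],"dr": [0,0,0]},{"gripper": -0.2,"xyz": [-14,0,0],"dr": [0,0,0]},{"gripper": -0.2,"xyz": [0,0,0],"dr": [0,0,0]}]'

```text
t: 7.88
tool_pos: [0.478, 0.0328, 0.0772]
tool_rot: [3.132, -0.239, 0.0]
wrist_force: [0.6, 0.1, -0.3]
width: 0.598
grip_force: 0.0
```

```bash
python3 -c "
from h import *
np.set_printoptions(precision=4,suppress=True)
x,y=gyaw();k=np.array([.5165,-.0996,.03])
for n,a,b in [('jar',(465,390),(380,412)),('weight',(228,295),(200,290))]:
  for p in (onz('scene',zs(a),.03),onz('side',zd(b),.03)): print(n,p,(p-k)@x,(p-k)@y)
for u in [(326,88)]:
  pass
todo([.5358-.0573,.0253+.0087,.0768])
print(arm.sense()['wrist_force'])"
```

```text
jar [0.6969 0.1079 0.03  ] 0.1473393705842631 0.23209964643423034
jar [0.6992 0.1055 0.03  ] 0.1499568863556822 0.23014863577820338
weight [ 0.6717 -0.059   0.03  ] 0.14734635185899794 0.06339279462308288
weight [ 0.6762 -0.0595  0.03  ] 0.15193632250123015 0.06350230296706665
shift [ 0.3 -1.2  0.4] turn [ 0.03 -0.01 -0.11] after-turn shift [ 0.3 -1.2  0.4]
[ 0.5995  0.1152 -0.3094]
```

carry_out --deltas '[{"gripper": 0.4,"xyz": [0,0,2],"dr": [0,0,0]},{"gripper": 0.7,"xyz": [0,0,2],"dr": [0,0,0]},{"gripper": 0.7,"xyz": [0,0,0],"dr": [0,0,0]},{"gripper": 0.7,"xyz": [0,0,0],"dr": [0,0,0]},{"gripper": 0.7,"xyz": [0,0,0],"dr": [0,0,0]}]'

```text
t: 8.5
tool_pos: [0.4792, 0.0332, 0.0729]
tool_rot: [-3.132, 0.239, -0.0]
wrist_force: [1.7, 2.6, -4.1]
width: 0.227
grip_force: 30.0
```

carry_out --deltas '[{"gripper": 0.7,"xyz": [0,-2,0],"dr": [0,0,0]},{"gripper": 0.7,"xyz": [0,-2,0],"dr": [0,0,0]},{"gripper": 0.7,"xyz": [0,-2,0],"dr": [0,0,0]},{"gripper": 0.7,"xyz": [0,0,0],"dr": [0,0,0]}]'

```text
t: 9.0
tool_pos: [0.4797, 0.0373, 0.0729]
tool_rot: [3.131, -0.241, -0.001]
wrist_force: [0.5, -5.3, -2.1]
width: 0.227
grip_force: 30.0
```

carry_out --deltas '[{"gripper": 0.7,"xyz": [0,-2,0],"dr": [0,0,0]},{"gripper": 0.7,"xyz": [0,-2,0],"dr": [0,0,0]},{"gripper": 0.7,"xyz": [0,-2,0],"dr": [0,0,0]},{"gripper": 0.7,"xyz": [0,-2,0],"dr": [0,0,0]},{"gripper": 0.7,"xyz": [0,0,0],"dr": [0,0,0]}]'

```text
t: 9.62
tool_pos: [0.481, 0.0453, 0.0729]
tool_rot: [3.131, -0.241, -0.001]
wrist_force: [0.8, -4.5, -1.8]
width: 0.231
grip_force: 30.0
```

carry_out --deltas '[{"gripper": 0.7,"xyz": [0,-1.5,0],"dr": [0,0,0]},{"gripper": 0.7,"xyz": [0,-1.5,0],"dr": [0,0,0]},{"gripper": 0.7,"xyz": [0,0,0],"dr": [0,0,0]}]'

```text
t: 10.0
tool_pos: [0.4815, 0.0483, 0.0729]
tool_rot: [3.131, -0.241, -0.001]
wrist_force: [0.4, -5.3, -1.0]
width: 0.221
grip_force: 30.0
```

carry_out --deltas '[{"gripper": 0.7,"xyz": [0,-1.2,0],"dr": [0,0,0]},{"gripper": 0.7,"xyz": [0,-1.2,0],"dr": [0,0,0]},{"gripper": 0.7,"xyz": [0,0,0],"dr": [0,0,0]}]'

```text
t: 10.38
tool_pos: [0.4818, 0.0506, 0.073]
tool_rot: [3.131, -0.241, -0.001]
wrist_force: [0.9, -5.5, -1.3]
width: 0.225
grip_force: 30.0
```

carry_out --deltas '[{"gripper": 0.7,"xyz": [0,-1,0],"dr": [0,0,0]},{"gripper": 0.7,"xyz": [0,-1,0],"dr": [0,0,0]},{"gripper": 0.7,"xyz": [0,0,0],"dr": [0,0,0]}]'

```text
t: 10.75
tool_pos: [0.4821, 0.0526, 0.0729]
tool_rot: [3.131, -0.241, -0.001]
wrist_force: [0.7, -5.1, -1.4]
width: 0.225
grip_force: 30.0
```

carry_out --deltas '[{"gripper": 0.7,"xyz": [0,-1,0],"dr": [0,0,0]},{"gripper": 0.7,"xyz": [0,-1,0],"dr": [0,0,0]},{"gripper": 0.7,"xyz": [0,0,0],"dr": [0,0,0]}]'

```text
t: 11.12
tool_pos: [0.4824, 0.0545, 0.0729]
tool_rot: [3.131, -0.241, -0.001]
wrist_force: [-0.4, -4.8, -2.0]
width: 0.227
grip_force: 30.0
```

carry_out --deltas '[{"gripper": 0.7,"xyz": [0,-1,0],"dr": [0,0,0]},{"gripper": 0.7,"xyz": [0,-1,0],"dr": [0,0,0]},{"gripper": 0.7,"xyz": [0,0,0],"dr": [0,0,0]}]'

```text
t: 11.5
tool_pos: [0.4828, 0.0567, 0.0729]
tool_rot: [3.131, -0.241, -0.001]
wrist_force: [-0.2, -4.8, -2.3]
width: 0.225
grip_force: 30.0
```

carry_out --deltas '[{"gripper": 0.7,"xyz": [0,-1,0],"dr": [0,0,0]},{"gripper": 0.7,"xyz": [0,-1,0],"dr": [0,0,0]},{"gripper": 0.7,"xyz": [0,0,0],"dr": [0,0,0]}]'

```text
t: 11.88
tool_pos: [0.4832, 0.0598, 0.0729]
tool_rot: [3.132, -0.239, -0.0]
wrist_force: [2.0, -3.1, -4.0]
width: 0.228
grip_force: 30.0
```

carry_out --deltas '[{"gripper": 0.7,"xyz": [0,-1,0],"dr": [0,0,0]},{"gripper": 0.7,"xyz": [0,-0.5,0],"dr": [0,0,0]},{"gripper": 0.7,"xyz": [0,0,0],"dr": [0,0,0]}]'

```text
t: 12.25
tool_pos: [0.4835, 0.0614, 0.073]
tool_rot: [-3.132, 0.239, -0.0]
wrist_force: [3.2, -2.9, -8.0]
width: 0.23
grip_force: 30.0
```

carry_out --deltas '[{"gripper": 0.7,"xyz": [0,-1,0],"dr": [0,0,0]},{"gripper": 0.7,"xyz": [0,-0.5,0],"dr": [0,0,0]},{"gripper": 0.7,"xyz": [0,0,0],"dr": [0,0,0]}]'

```text
t: 12.62
tool_pos: [0.4837, 0.0627, 0.073]
tool_rot: [3.132, -0.239, 0.0]
wrist_force: [4.7, -3.9, -8.2]
width: 0.229
grip_force: 30.0
```

```bash
python3 -c "
from h import *
cv2.imwrite('pics/w3.png',arm.snapshot('wrist'))
a=arm.snapshot('scene')[190:310,290:450];b=arm.snapshot('side')[190:310,290:450]
cv2.imwrite('pics/c3.png',cv2.resize(np.hstack([a,b]),None,fx=2.5,fy=2.5,interpolation=3))"
```

```text
(no output)
```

View pics/w3.png

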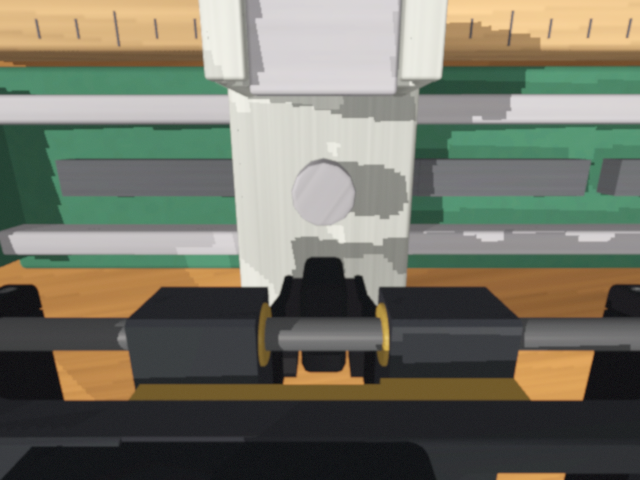

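The knob at (323,192) measures about 63 px across, where I expect about 66 px with the pin down and 71 px with it riding. The sliding force also fell, so the pin has dropped. I'll release, go up, and move to the +x side of the tab.

carry_out --deltas '[{"gripper": -0.1,"xyz": [0,0,0],"dr": [0,0,0]},{"gripper": -0.1,"xyz": [0,0,0],"dr": [0,0,0]},{"gripper": -0.1,"xyz": [0,0,0],"dr": [0,0,0]},{"gripper": -0.1,"xyz": [0,0,-10],"dr": [0,0,0]},{"gripper": -0.1,"xyz": [0,0,-30],"dr": [0,0,0]},{"gripper": -0.1,"xyz": [0,0,-40],"dr": [0,0,0]},{"gripper": -0.1,"xyz": [0,0,-30],"dr": [0,0,0]},{"gripper": 1,"xyz": [30,0,0],"dr": [0,0,0]},{"gripper": 1,"xyz": [45,0,0],"dr": [0,0,0]},{"gripper": 1,"xyz": [45,0,0],"dr": [0,0,0]},{"gripper": 1,"xyz": [40,0,0],"dr": [0,0,0]},{"gripper": 1,"xyz": [6,0,0],"dr": [0,0,0]}]'

```text
t: 14.28
tool_pos: [0.6493, 0.0369, 0.1828]
tool_rot: [-3.132, 0.241, 0.001]
wrist_force: [-0.2, -0.2, -0.2]
width: 0.072
grip_force: 0.0
```

```bash
python3 -c "
from h import *
s=arm.sense();print(s['tool_pos'],s['width'],s['wrist_force'])
a=arm.snapshot('scene')[180:300,290:450];b=arm.snapshot('side')[190:310,290:450];w=arm.snapshot('wrist')
cv2.imwrite('pics/c4.png',np.vstack([cv2.resize(np.hstack([a,b]),None,fx=2.5,fy=2.5,interpolation=3),cv2.resize(w,(400,300)).repeat(2,1)[:300,:800]]))"
```

```text
[0.64933457 0.03685718 0.18282243] 0.07207165314159222 [-0.17161685 -0.15515889 -0.19861454]
```

View pics/c4.png

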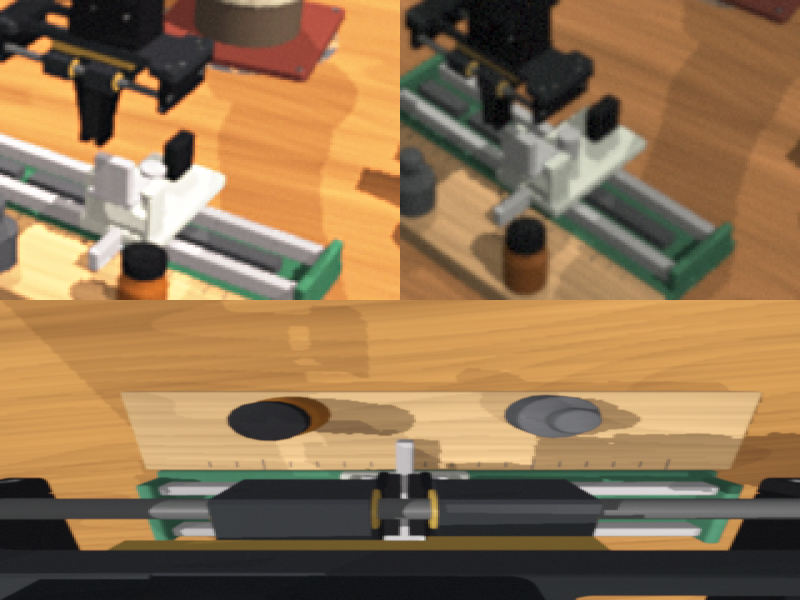

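The head stands clear with the knob down: scene crop (153,163), tab top at (118,157). Next I check the tab position against the tool.

```bash
python3 -c "
from h import *
np.set_printoptions(precision=4,suppress=True)
x,y=gyaw();s=arm.sense()['tool_pos']
t=onz('scene',(337.2,242.8),.145);print('tab',t,'rel to tool',(t-s)@x,(t-s)@y)
for z in(.094,.103):
  k=onz('scene',(351.2,245.2),z);k2=onz('side',(290+171/2.5,190+133/2.5),z);print('knob',z,k,k2,(k-s)@x,(k-s)@y)
"
```

```text
tab [0.6137 0.0472 0.145 ] rel to tool -0.03439292365295331 0.004037104233257765
knob 0.094 [0.5314 0.0551 0.094 ] [0.536  0.0553 0.094 ] -0.11696346268590245 -0.0005091299140898926
knob 0.103 [0.5452 0.0597 0.103 ] [0.5445 0.0604 0.103 ] -0.104006750184264 0.0061191187610380865
```

carry_out --deltas '[{"gripper": 1,"xyz": [0,-3,25],"dr": [0,0,0]},{"gripper": 1,"xyz": [0,0,25],"dr": [0,0,0]},{"gripper": 1,"xyz": [0,0,13],"dr": [0,0,0]},{"gripper": 1,"xyz": [0,0,0],"dr": [0,0,0]},{"gripper": 1,"xyz": [-8,0,0],"dr": [0,0,0]},{"gripper": 1,"xyz": [-8,0,0],"dr": [0,0,0]},{"gripper": 1,"xyz": [-8,0,0],"dr": [0,0,0]},{"gripper": 1,"xyz": [0,0,0],"dr": [0,0,0]}]'

```text
t: 15.42
tool_pos: [0.6239, 0.0444, 0.1206]
tool_rot: [3.132, -0.239, 0.001]
wrist_force: [0.5, 0.1, 1.0]
width: 0.006
grip_force: 0.0
```

carry_out --deltas '[{"gripper": 1,"xyz": [-4,0,0],"dr": [0,0,0]},{"gripper": 1,"xyz": [-4,0,0],"dr": [0,0,0]},{"gripper": 1,"xyz": [-4,0,0],"dr": [0,0,0]},{"gripper": 1,"xyz": [0,0,0],"dr": [0,0,0]}]'

```text
t: 15.92
tool_pos: [0.6121, 0.0461, 0.1199]
tool_rot: [3.132, -0.239, -0.001]
wrist_force: [0.3, 0.0, 1.3]
width: 0.004
grip_force: 0.2
```

```bash
python3 -c "
from h import *
a=arm.snapshot('scene')[190:290,310:410];b=arm.snapshot('side')[190:290,310:410]
cv2.imwrite('pics/c5.png',cv2.resize(np.hstack([a,b]),None,fx=4,fy=4,interpolation=3))"
```

```text
(no output)
```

View pics/c5.png

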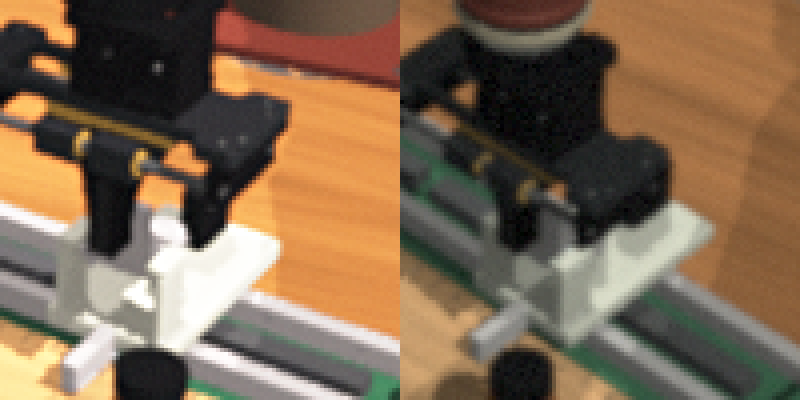

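The shut fingers stand in front of the tab (scene crop (110,200)), and contact isn't clear yet. I'll push on in small steps.

carry_out --deltas '[{"gripper": 1,"xyz": [-3,0,0],"dr": [0,0,0]},{"gripper": 1,"xyz": [-3,0,0],"dr": [0,0,0]},{"gripper": 1,"xyz": [-3,0,0],"dr": [0,0,0]}]'

```text
t: 16.4
tool_pos: [0.6035, 0.0474, 0.1199]
tool_rot: [-3.132, 0.239, 0.0]
wrist_force: [1.9, -0.5, -1.4]
width: 0.009
grip_force: 1.0
```

carry_out --deltas '[{"gripper": 1,"xyz": [-3,0,0],"dr": [0,0,0]},{"gripper": 1,"xyz": [-3,0,0],"dr": [0,0,0]},{"gripper": 1,"xyz": [-3,0,0],"dr": [0,0,0]}]'

```text
t: 16.77
tool_pos: [0.5946, 0.0488, 0.1201]
tool_rot: [3.132, -0.239, 0.0]
wrist_force: [2.9, -0.9, -2.1]
width: 0.007
grip_force: 1.0
```

```bash
python3 -c "
from h import *
a=arm.snapshot('scene')[190:290,310:410];b=arm.snapshot('side')[190:290,310:410]
w=cv2.resize(arm.snapshot('wrist'),None,fx=.4,fy=.4)
o=cv2.resize(np.hstack([a,b]),None,fx=4,fy=4,interpolation=3);p=np.zeros((192,800,3),np.uint8);p[:,:256]=w
cv2.imwrite('pics/c6.png',np.vstack([o,p]))"
```

```text
(no output)
```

View pics/c6.png

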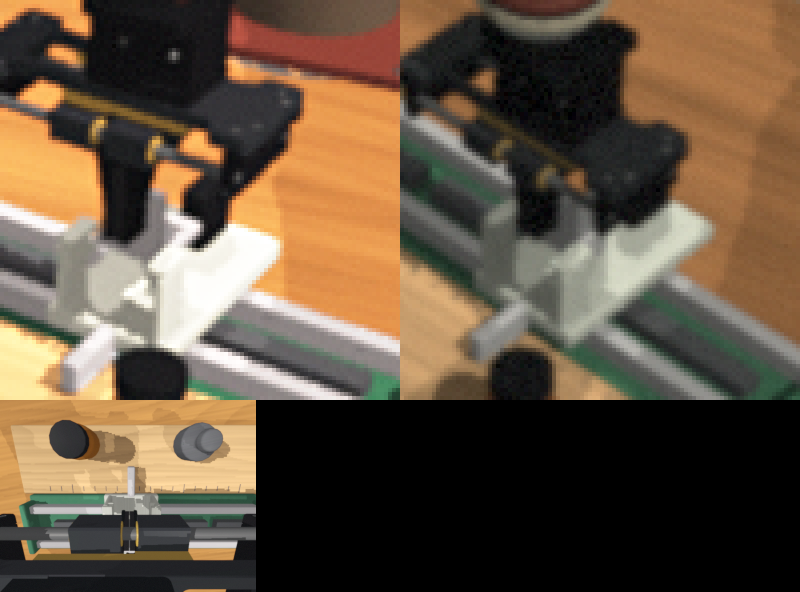

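The tab now moves with the fingers and the side arm is a fixed stop. I keep pushing until the force rises.

carry_out --deltas '[{"gripper": 1,"xyz": [-3,0,0],"dr": [0,0,0]},{"gripper": 1,"xyz": [-3,0,0],"dr": [0,0,0]},{"gripper": 1,"xyz": [-3,0,0],"dr": [0,0,0]}]'

```text
t: 17.3
tool_pos: [0.5858, 0.0502, 0.1201]
tool_rot: [-3.132, 0.239, -0.0]
wrist_force: [3.2, -0.3, -0.4]
width: 0.008
grip_force: 1.0
```

carry_out --deltas '[{"gripper": 1,"xyz": [-3,0,0],"dr": [0,0,0]},{"gripper": 1,"xyz": [-3,0,0],"dr": [0,0,0]}]'

```text
t: 17.55
tool_pos: [0.58, 0.0511, 0.1202]
tool_rot: [-3.132, 0.239, -0.001]
wrist_force: [9.8, -1.3, -0.4]
width: 0.007
grip_force: 5.4
```

carry_out --deltas '[{"gripper": 1,"xyz": [-3,0,0],"dr": [0,0,0]},{"gripper": 1,"xyz": [-3,0,0],"dr": [0,0,0]}]'

```text
t: 17.8
tool_pos: [0.5794, 0.0511, 0.1209]
tool_rot: [-3.131, 0.241, -0.018]
wrist_force: [34.0, -2.6, -21.4]
width: 0.002
grip_force: 16.8
```

A hard stop at TCP x = 0.5795 puts the tab about 26 mm from the pin, which matches fully home. I'll back off and check numerically from above.

carry_out --deltas '[{"gripper": 1,"xyz": [8,0,0],"dr": [0,0,0]},{"gripper": 1,"xyz": [8,0,0],"dr": [0,0,0]},{"gripper": 1,"xyz": [0,0,-30],"dr": [0,0,0]},{"gripper": 1,"xyz": [0,0,-30],"dr": [0,0,0]},{"gripper": 1,"xyz": [0,0,-30],"dr": [0,0,0]},{"gripper": 1,"xyz": [-20,0,0],"dr": [0,0,0]},{"gripper": 1,"xyz": [-30,0,0],"dr": [0,0,0]},{"gripper": 1,"xyz": [0,0,0],"dr": [0,0,0]},{"gripper": 1,"xyz": [0,0,0],"dr": [0,0,0]}]'

```text
t: 18.92
tool_pos: [0.5407, 0.057, 0.2102]
tool_rot: [3.132, -0.239, 0.0]
wrist_force: [0.3, 0.2, -0.4]
width: 0.004
grip_force: 0.0
```

```bash
python3 -c "
from h import *
np.set_printoptions(precision=4,suppress=True,linewidth=180)
s=arm.sense();print(s['t'],s['tool_pos'],s['wrist_force'])
w=arm.snapshot('wrist');cv2.imwrite('pics/w7.png',w)
x,y=gyaw();k=np.array([.539,.0535,0])
o=cv2.imread('pics/w1.png')
for n,i in(('old',o),('new',w)):
  print(n);print([(r,*i[r,321:328].mean(0).astype(int)) for r in range(60,280,5)])
for r in range(100,260,10): 
  print(r,[round(float((onz('wrist',(325,r),z)-k)@x),4) for z in(.145,.105,.094,.056)])
"
```

```text
18.925 [0.5407 0.057  0.2102] [ 0.2759  0.2408 -0.3596]
old
[(60, np.int64(90), np.int64(130), np.int64(164)), (65, np.int64(87), np.int64(127), np.int64(160)), (70, np.int64(87), np.int64(128), np.int64(161)), (75, np.int64(129), np.int64(181), np.int64(220)), (80, np.int64(131), np.int64(185), np.int64(223)), (85, np.int64(133), np.int64(175), np.int64(209)), (90, np.int64(208), np.int64(206), np.int64(210)), (95, np.int64(191), np.int64(190), np.int64(194)), (100, np.int64(190), np.int64(188), np.int64(192)), (105, np.int64(190), np.int64(188), np.int64(192)), (110, np.int64(190), np.int64(188), np.int64(192)), (115, np.int64(189), np.int64(188), np.int64(191)), (120, np.int64(180), np.int64(178), np.int64(182)), (125, np.int64(188), np.int64(186), np.int64(190)), (130, np.int64(186), np.int64(184), np.int64(188)), (135, np.int64(180), np.int64(179), np.int64(182)), (140, np.int64(122), np.int64(120), np.int64(123)), (145, np.int64(182), np.int64(180), np.int64(183)), (150, np.int64(184), np.int64(183), np.int64(186)), (155, np.int64(184), np.int64(183), np.int64(187)), (160, np.i
[... 3393 characters left out ...]
nt64(203)), (270, np.int64(25), np.int64(23), np.int64(21)), (275, np.int64(24), np.int64(22), np.int64(20))]
100 [0.0964, 0.0999, 0.1009, 0.1043]
110 [0.0908, 0.0934, 0.0941, 0.0965]
120 [0.0852, 0.0867, 0.0871, 0.0886]
130 [0.0794, 0.0799, 0.0801, 0.0806]
140 [0.0736, 0.0731, 0.0729, 0.0725]
150 [0.0676, 0.0661, 0.0657, 0.0642]
160 [0.0616, 0.059, 0.0583, 0.0558]
170 [0.0555, 0.0518, 0.0508, 0.0473]
180 [0.0493, 0.0445, 0.0432, 0.0387]
190 [0.043, 0.0371, 0.0355, 0.0299]
200 [0.0366, 0.0296, 0.0277, 0.021]
210 [0.0301, 0.022, 0.0197, 0.012]
220 [0.0235, 0.0142, 0.0117, 0.0028]
230 [0.0168, 0.0063, 0.0034, -0.0065]
240 [0.01, -0.0017, -0.0049, -0.016]
250 [0.0031, -0.0098, -0.0134, -0.0256]
```

Seen from above, the lock plate's leading edge moved from +32 mm to about -20 mm past the pin. That is about 52 mm, it covers the knob, and it ended on a hard stop, so it is home. The tool is clear, so I'm handing in.

```bash
python3 -c "
from workcell import arm
print(arm.sign_off())"
```

```text
the job is handed in; nothing more can be done
None
```

The job is handed in (no verdict came back): the pin has dropped into the working notch about 154 mm along, the lock plate was pushed to its hard stop over the knob, and the arm is clear. No bystander was touched as far as I could tell; strip movement was not measured, but the head was pushed with only about 5 N.

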